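# Clear up a shattered prism and check the others

## Robot

A 7-joint arm with a two-finger parallel gripper is mounted at the origin on the work surface. World frame = base frame: x ahead of the robot, y to its left, z up, the work surface at z = 0. Lengths are in m, angles in rad, forces in N, time in s.
With the tool pointing down it reaches from about 0.4 to 0.875 m from the base axis. Payload 19.3 kg.
Tool frame: the origin (TCP) lies between the finger pads; the fingertips stand 17 mm ahead of it and the grasp point (between the pads) lies 2 mm behind it; z points along the fingers, y is the line along which they close (so a half turn about z gives the same grasp; the last joint's range is limited). The gripper opens to 85 mm and grips with 20 to 120 N. Pads are 22 mm wide; open, the fingers measure 114 mm over their backs; the gripper's body (76 mm by 85 mm) begins 54 mm behind the grasp point. The pads swing forward as they close: fully open they stand 13 mm farther back than shut.
Start: joints at [-0.07, 0.521, -0.036, 1.599, 0.021, 1.021, -0.113], TCP at [0.625, -0, 0.248] pointing down, gripper open.
Joint ranges: [-2.91, 2.91], [-0.3, 2.13], [-1.5, 1.42], [0.17, 2.43], [-1.26, 4.41], [0.16, 1.93], [-2.52, 2.52]. Speed limits (rad/s): [1.89, 1.89, 2.39, 2.39, 3.01, 3.01, 3.01].

## Interface

Orientations are given as [roll, pitch, yaw] about the fixed x, y, z axes, in that order (R = Rz(yaw) Ry(pitch) Rx(roll)).
In Python, from workcell import bot gives the robot as it stands.
- The arm moves only by the shell command python3 -m inch 'ROWS' [FORCE]. ROWS is JSON, a list of rows, each a list of 7 numbers: the shift along the tool's x, y, z in units of 200 mm (1.0 is 200 mm), then the turn, a rotation vector about the tool's x, y, z in units of 90 degrees (1.0 is 90 degrees), then the opening, from 0 (shut) to 1 (fully open). In form: [[x, y, z, rx, ry, rz, grip], ...]. A call has 1 to 20 rows; each row is the pose to reach, as a shift and turn from the pose commanded when the call began, along the tool's axes at that moment; what a row does not reach only later rows make up. A row lasts 1/8 s, in which the tool goes at most 62.5 mm and 10.7 degrees, less where a joint would pass 70% of its speed; a pose out of reach is approached as far as the arm can. A call with a number of a shift or a turn outside -1 to 1 is refused whole. A call with a gripper value outside its range is refused whole. The fingers move at their own pace and stop on an object; FORCE is the grip in N (left out, the last holds). Time passes only in rows, so rows that repeat a pose let the fingers close. It gives the time, the measured TCP pose, the force, the opening and the grip force at its end, in the units of the state.
- bot.observe(): the state, without advancing time (a new reading comes with each control period).
- bot.grab_frame(name): name is "scene" or "side" or "wrist"; returns a dict with "img" (420x560x3 uint8, red, green, blue), "z_map" (420x560 float32, m along the optical axis (not along the pixel's ray), 0 where there is no reading), "vfov" (degrees; the focal length in pixels is half the picture's height over the tangent of half this angle, whatever the lens; pixels are square), "cx", "cy" (the principal point, pixels), "distortion" ([k1, k2, p1, p2, k3] as OpenCV has them; the pictures are not rectified), "rvec" (rotation vector, rad) and "tvec" (3), from world to camera coordinates, as OpenCV has them. Camera axes: x right, y down, z forward; pixel columns grow to the right and rows downward; lengths in m; the calibration is good to about 2 mm. A picture is of the moment at which its call begins.
- bot.job_done(): hands the job in; it is judged then, once.
The state is a dict: "clock": time; "qpos": joint angles; "qd": joint speeds; "joint_efforts": joint torques, N m; "position": TCP position; "tool_rot": TCP orientation; "force": force on the tool from outside, world axes, zero at the start; "moment": the same for the moment, N m; "grip_width": finger opening in m; "finger_force": force on a finger pad.
Only numpy, scipy, OpenCV 4.12 (cv2) and the standard library are available. Lean on these libraries where they do the work, as an engineer would, in place of code of your own. Each camera call takes 0.05 s, during which the arm holds its last target. There are 200 camera calls.

## Task

A glass prism has shattered on the steel tray: with the scraper block, sweep every chip over the tray's open end into its catch pan, never touching the glass chips with the gripper, and stand the scraper back on its cork pad. Then check the prisms on the rubber mat for damage, one by one along the row from the end nearest the microscope: hold each at the microscope's focus, first with the ground (matt white) face square to the lens, then turned a third of a turn clockwise seen from above, then another third, keeping still for two seconds each time, and stand it upright on the cleared tray. Do not let a prism touch the microscope, and leave the beaker, bottle and screwdriver alone.

Things in the scene. Friction and masses are not known exactly. Their poses are not given: they have to be found in the camera images.
- tray: Fixed low steel tray on the right. Origin: centre of its underside, z up. Flat deck on top, 20 mm above the bench, 154 mm (x) by 210 mm (y). Rims 4 mm thick stand 8 mm above the deck along both x sides and the +y end. The -y end, pointing to the robot's right (within 0.25 rad), is open.
- tray_deck (a point): Centre of the tray's deck, on its top face.
- tray_edge (a point): Middle of the deck's open edge (-y end), on its top face: chips pushed over it fall into the catch pan.
- pan_floor (a point): Centre of the floor of the aluminium catch pan fixed to the tray's open end, 3 mm above the bench. Inside 158 mm (tray x) by 85 mm (tray y), touching the tray; its three outer walls are 28 mm high above the bench.
- chip1: Pale green-tinged glass chip of the broken prism, an irregular lump about 25 mm across and 10 mm thick, 11 g, lying on the tray's deck; origin at the centre of its underside. May be absent.
- chip2: Pale green-tinged glass chip of the broken prism, an irregular lump about 25 mm across and 10 mm thick, 11 g, lying on the tray's deck; origin at the centre of its underside. May be absent.
- chip3: Pale green-tinged glass chip of the broken prism, an irregular lump about 25 mm across and 10 mm thick, 11 g, lying on the tray's deck; origin at the centre of its underside. May be absent.
- chip4: Pale green-tinged glass chip of the broken prism, an irregular lump about 25 mm across and 10 mm thick, 11 g, lying on the tray's deck; origin at the centre of its underside. May be absent.
- chip5: Pale green-tinged glass chip of the broken prism, an irregular lump about 25 mm across and 10 mm thick, 11 g, lying on the tray's deck; origin at the centre of its underside. May be absent.
- chip6: Pale green-tinged glass chip of the broken prism, an irregular lump about 25 mm across and 10 mm thick, 11 g, lying on the tray's deck; origin at the centre of its underside. May be absent.
- scraper: Grey scraper block standing on its rubber edge, 160 g. Origin at the centre of its underside, z up. Foot 30 mm (x) by 90 mm (y) by 26 mm high; on it a grip rib 16 mm (x) by 56 mm (y), from 26 to 62 mm height. Its long side (along y) is the one that pushes chips.
- pad: Fixed cork pad, the scraper's place: 75 mm (x) by 125 mm (y), 3 mm thick; origin at the centre of its underside. At the start the scraper stands on it, both long ways about parallel.
- mat: Fixed black rubber mat, 310 mm (x) by 120 mm (y), 3 mm thick, origin at the centre of its underside; the prisms to be checked stand in a row along it, about 95 mm apart.
- prism1: Mounted glass prism, place 1 of the row, nearest the microscope (mat's +x end); may be absent. Origin: centre of its underside, z up. 0.26 kg. Base disc 60 mm across, 8 mm thick; upright equilateral prism of pale green-tinged glass, sides 44 mm, 8 to 48 mm high, faces 12.7 mm from the axis; cap to 52 mm; square stem 16 mm wide, sides along x and y, 52 to 82 mm high, to hold it by.
- prism2: Mounted glass prism, place 2 of the row, the mat's middle; may be absent. Origin: centre of its underside, z up. Same size as prism1; its +x face is the ground one.
- prism3: Mounted glass prism, place 3 of the row, farthest from the microscope (mat's -x end); may be absent. Origin: centre of its underside, z up. Same size as prism1; its +x face is the ground one.
- prism1_ground (a point): Centre of prism1's ground (matt white) face, its +x face, 28 mm above the underside. The other two faces are clear, facing 120 deg (second) and 240 deg (third) anticlockwise from +x seen from above; all prisms are alike. White index lines on cap and base disc mark the ground side.
- microscope: Fixed digital microscope lying level on a low stand. Origin at the centre of the underside of the stand, z up; the lens looks along -x, roughly towards the robot. Barrel 35 mm thick, its axis 45 mm above the bench, lens front at x = -65 mm; foot 90 mm wide, 10 mm high, from x = -45 to +70 mm; post up to 115 mm height at x = 45, y = 30 mm.
- focus (a point): The microscope's focus: on the lens axis, 40 mm in front of the lens, 45 mm above the bench. A face is seen sharply when its centre is within 10 mm of this point, it looks straight into the lens (within about 10 deg) and is held still for two seconds.
- beaker: Glass beaker, 68 mm wide, 85 mm high, a bystander.
- reagent: Amber bottle with black cap, 60 mm wide, 135 mm high, a bystander.
- screwdriver: Black screwdriver, 190 mm, lying on the bench, a bystander.
Mind the look-alikes: they are no part of the job. What is shaped like the prism1 but yellow is not meant.

How it is judged:
By the outcome, as a careful person would: the job done as asked, in the order asked, and still so for the second after the job is handed in, with the robot touching nothing.
Of prism1, prism2, prism3 only 2 to 3 are there at a start; the rules pass over those that are not, and their reading is None.
Of chip1, chip2, chip3, chip4, chip5, chip6 only 4 to 6 are there at a start; the rules pass over those that are not, and their reading is None.
At some moment in a run one of prism1, prism2, prism3 may be knocked a few centimetres aside while the robot is not near it.
Once in a run the grip may slacken for a moment while it holds something.
It also fails if it takes over 210 s, if anything falls off the work surface, if the arm or the gripper's body presses on something with over 40 N, if the wrist force passes 120 N, or if a joint passes its speed limit or range.

## Working session

There is one attempt and no reset: what is moved stays moved. The work goes in short steps, Python scripts to look and compute and a shell command to move; the robot and the scene stay as the last step left them, time stands still between calls to the robot, and variables do not carry over. Pictures are saved under pics/ and viewed, at most 14 in all, crops included, and the job is handed in when it is done.

```bash
ls; mkdir -p pics; cat > h.py <<'E'
import numpy as np, cv2
from workcell import bot
def grab(n):
    f=bot.grab_frame(n); f['K']=K(f); return f
def K(f):
    h=f['img'].shape[0]; fl=h/2/np.tan(np.radians(f['vfov'])/2)
    return np.array([[fl,0,f['cx']],[0,fl,f['cy']],[0,0,1.]])
def ray(f,px):
    p=cv2.undistortPoints(np.float64(px).reshape(-1,1,2),f['K'],np.float64(f['distortion'])).reshape(-1,2)
    R=cv2.Rodrigues(np.float64(f['rvec']))[0]; t=np.float64(f['tvec']).ravel()
    d=np.c_[p,np.ones(len(p))]@R; return -R.T@t,d
def onz(f,px,z):
    o,d=ray(f,px); return o+d*((z-o[2])/d[:,2])[:,None]
def cloud(f):
    h,w=f['z_map'].shape; u,v=np.meshgrid(np.arange(w),np.arange(h))
    o,d=ray(f,np.c_[u.ravel(),v.ravel()]); return (o+d*f['z_map'].reshape(-1,1)).reshape(h,w,3)
def proj(f,P):
    return cv2.projectPoints(np.float64(P).reshape(-1,1,3),np.float64(f['rvec']),np.float64(f['tvec']),f['K'],np.float64(f['distortion']))[0].reshape(-1,2)
def save(f,name,crop=None,s=1):
    im=f['img'][...,::-1]
    if crop: im=im[crop[1]:crop[3],crop[0]:crop[2]]
    cv2.imwrite('pics/'+name,cv2.resize(im,None,fx=s,fy=s,interpolation=cv2.INTER_CUBIC))
E
python3 - <<'E'
from h import *
import pickle
a=[]
for n in ['scene','side','wrist']:
    f=grab(n); a.append(f); o,d=ray(f,[[280,210]]); print(n,o,d,f['vfov'],f['distortion'])
    pickle.dump(f,open(n+'0.pkl','wb'))
save(a[0],'scene0.png',s=1.4); save(a[1],'side0.png',s=1.4)
print(bot.observe())
E
```

```text
pics
scene [1.44727982 0.80100241 0.96116856] [[-0.60229727 -0.52469978 -0.60183257]] 43.50344054094342 [-0.10701649  0.          0.          0.          0.        ]
side [ 0.1059855  -0.82944077  0.65824622] [[ 0.43485813  0.75013239 -0.49923752]] 53.23597743625594 [-0.02391075  0.          0.          0.          0.        ]
wrist [0.62507946 0.08609618 0.37399619] [[-0.00232166 -0.33830235 -0.94109814]] 61.649854380453974 [-0.00917954  0.          0.          0.          0.        ]
{'clock': 0.15, 'qpos': array([-0.07019418,  0.52192133, -0.03632341,  1.59986711,  0.02118368,
        1.0210978 , -0.11276072]), 'qd': array([ 0.00095641, -0.00104329,  0.00126028, -0.00066671, -0.00175195,
       -0.00041032, -0.00087695]), 'joint_efforts': array([ 4.00798544e-04, -9.27376485e+01,  1.98035471e+00, -3.70049715e+01,
        1.79930578e-02,  6.46477114e-03, -1.41420460e-05]), 'position': array([ 6.24760126e-01, -3.03794299e-05,  2.47833975e-01]), 'tool_rot': array([-3.14068459e+00,  4.90905774e-05,  1.57080529e+00]), 'force': array([ 0.09882601,  0.06877867, -0.80577771]), 'moment': array([ 0.00933571,  0.05044461, -0.00636811]), 'finger_force': 0.0, 'grip_width': 0.08526372949576783}
```

View pics/scene0.png

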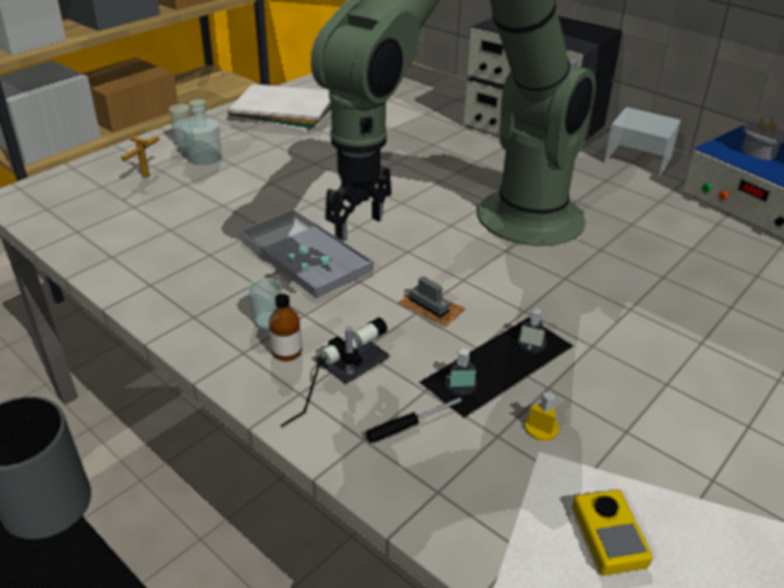

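View pics/side0.png

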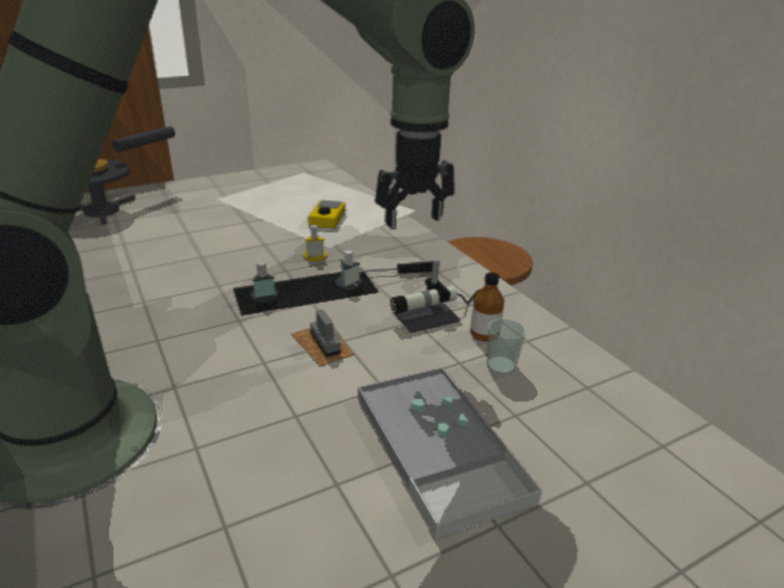

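The scene view shows the tray with about 4 chips (310,257), scraper on cork (432,293), microscope (350,345), prisms on mat at (462,375) and (535,333), and the yellow look-alike at (543,420). The side view shows the same: prisms (348,272) and (262,285), scraper (325,333), chips around (440,415).

```bash
cat > m.py <<'E'
from h import *
import pickle
for n in ['scene','side']:
    f=pickle.load(open(n+'0.pkl','rb')); C=cloud(f); hsv=cv2.cvtColor(f['img'],cv2.COLOR_RGB2HSV)
    H,S,V=[hsv[...,i].astype(int) for i in range(3)]; x,y,z=C[...,0],C[...,1],C[...,2]
    reg=(x>.3)&(x<1.1)&(abs(y)<.65)&(z<.2)&(f['z_map']>0)
    def rep(nm,m,zz=None,mn=15):
        nn,l,st,c=cv2.connectedComponentsWithStats(m.astype(np.uint8))
        for i in range(1,nn):
            if st[i,4]<mn: continue
            ys,xs=np.where(l==i); P=C[l==i]
            if zz is not None: P=onz(f,np.c_[xs,ys],zz)
            r=cv2.minAreaRect(np.float32(P[:,:2]*1000))
            print(n,nm,'px',c[i].round(),'n',st[i,4],'rect c',np.round(r[0]),'size',np.round(r[1]),'ang',round(r[2],1),'z',np.percentile(C[l==i][:,2],[5,50,95]).round(3))
    rep('mat',reg&(V<40)&(z<.02),.003,200)
    rep('pad',reg&(H<15)&(S>100)&(z<.02)&(V>60),.003,40)
    rep('chip',reg&(H>65)&(H<100)&(S>40)&(V>90)&(z<.05)&(y<0),.025,5)
    rep('yellow',reg&(H>20)&(H<32)&(S>150),None,30)
    rep('high',reg&(z>.012)&(y>-.5),None,30)
E
python3 m.py
```

```text
scene mat px [354. 263.] n 2397 rect c [512. 262.] size [116. 303.] ang 82.4 z [0.    0.004 0.008]
scene pad px [205. 255.] n 52 rect c [779. -50.] size [23. 52.] ang 47.9 z [0.006 0.011 0.017]
scene chip px [216. 178.] n 33 rect c [ 526. -277.] size [30. 19.] ang 47.2 z [0.021 0.028 0.032]
scene chip px [208. 182.] n 19 rect c [ 560. -280.] size [17. 16.] ang 43.3 z [0.022 0.03  0.035]
scene chip px [232. 185.] n 41 rect c [ 518. -214.] size [34. 22.] ang 45.8 z [0.02  0.027 0.034]
scene chip px [217. 190.] n 30 rect c [ 565. -228.] size [28. 16.] ang 47.5 z [0.021 0.027 0.032]
scene yellow px [387. 302.] n 453 rect c [606. 421.] size [48. 57.] ang 32.2 z [0.006 0.021 0.054]
scene yellow px [429. 372.] n 1116 rect c [724. 620.] size [129.  79.] ang 51.2 z [0.015 0.035 0.041]
scene high px [222. 181.] n 2505 rect c [ 515. -287.] size [315. 172.] ang 83.7 z [0.016 0.022 0.03 ]
scene high px [306. 211.] n 448 rect c [470.  50.] size [95. 35.] ang 87.7 z [0.015 0.032 0.067]
scene high px [197. 226.] n 1409 rect c [ 753. -114.] size [179.  67.] ang 67.8 z [0.021 0.07  0.129]
scene high p
[... 1246 characters left out ...]
 0.006 0.01 ]
side high px [233. 152.] n 343 rect c [718. 615.] size [132.  80.] ang 52.3 z [0.015 0.034 0.042]
side high px [224. 173.] n 194 rect c [593. 409.] size [26. 45.] ang 61.6 z [0.016 0.041 0.078]
side high px [289. 203.] n 1150 rect c [691. 148.] size [243. 231.] ang 82.7 z [0.015 0.051 0.085]
side high px [187. 201.] n 289 rect c [413. 270.] size [38. 52.] ang 54.1 z [0.013 0.043 0.082]
side high px [354. 232.] n 1562 rect c [ 747. -123.] size [161.  67.] ang 68.3 z [0.02  0.068 0.122]
side high px [231. 237.] n 388 rect c [465.  47.] size [93. 29.] ang 88.2 z [0.016 0.03  0.065]
side high px [311. 310.] n 6070 rect c [ 514. -288.] size [305. 165.] ang 83.7 z [0.016 0.02  0.028]
```

```bash
python3 -m inch '[[0.3,-0.1,-0.1,0,0,0,1],[0.6,-0.2,-0.2,0,0,0,1],[0.85,-0.32,-0.25,0,0,0,1],[0.85,-0.32,-0.25,0,0,0,1],[0.85,-0.32,-0.25,0,0,0,1],[0.85,-0.32,-0.25,0,0,0,1]]'
python3 - <<'E'
from h import *
import pickle
f=grab('wrist'); pickle.dump(f,open('wrist1.pkl','wb')); save(f,'w1.png',s=1.4)
g=pickle.load(open('wrist0.pkl','rb')); save(g,'w0.png')
E
```

```text
clock: 0.9
position: [0.5614, 0.1686, 0.2979]
tool_rot: [-3.141, 0.001, 1.569]
force: [-0.1, 0.1, -0.3]
grip_width: 0.0853
finger_force: 0.0
```

View pics/w1.png

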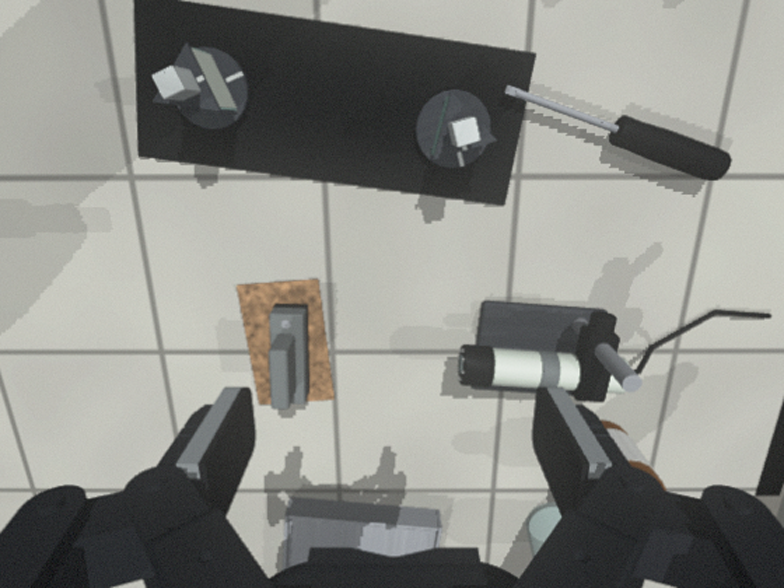

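View pics/w0.png

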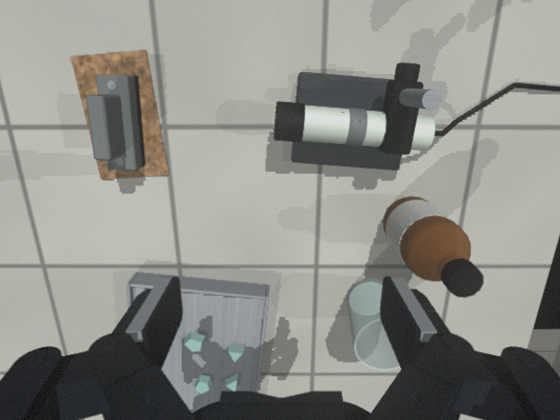

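w1: prism3 at (190,85) with its ground face up-right, prism1 at (460,130) with index line down (460,157), scraper on its pad (288,350), lens at (470,365). w0: pad (120,115), lens (285,122), tray with four chips around (215,365). The candidates for prism1 are the pale one on the mat at w1 (460,130) and the yellow one off the mat (scene 543,420); the pale one fits.

```bash
cat > m2.py <<'E'
from h import *
import pickle
def rect(P):
    r=cv2.minAreaRect(np.float32(P[:,:2]*1000)); return np.round(r[0],1),np.round(r[1],1),round(r[2],1)
for n in ['wrist0','wrist1']:
    f=pickle.load(open(n+'.pkl','rb')); C=cloud(f); x,y,z=C[...,0],C[...,1],C[...,2]; ok=f['z_map']>0
    hsv=cv2.cvtColor(f['img'],cv2.COLOR_RGB2HSV); H,S,V=[hsv[...,i].astype(int) for i in range(3)]
    def box(x0,x1,y0,y1,z0,z1): return ok&(x>x0)&(x<x1)&(y>y0)&(y<y1)&(z>z0)&(z<z1)
    def rep(nm,m):
        m=cv2.morphologyEx(m.astype(np.uint8),cv2.MORPH_OPEN,np.ones((3,3)))>0
        if m.sum()>20: print(n,nm,m.sum(),*rect(C[m]),'z',np.median(z[m]).round(4))
    rep('rib',box(.42,.52,-.03,.13,.055,.08)); rep('foot',box(.42,.52,-.03,.13,.02,.036)); 
    rep('pad',box(.4,.55,-.05,.16,-.01,.012)&(H<16)&(S>90))
    rep('p3stem',box(.36,.48,.2,.34,.076,.1)); rep('p1stem',box(.55,.68,.2,.3,.076,.1))
    rep('p3disc',box(.36,.48,.2,.34,.0075,.018)); rep('p1disc',box(.55,.68,.2,.3,.0075,.018))
    b=box(.6,.9,-.05,.14,.035,.075); 
    rep('white',b&(V>120)&(S<60)); rep('micfoot',box(.6,.9,-.05,.16,.006,.014)&(V<90))
    w=b&(V>130)&(S<50); 
    rep('lens',box(.62,.70,.02,.13,.03,.07)&(V<60))
    rep('tray',box(.4,.63,-.5,-.1,.015,.035))
    rep('rim',box(.4,.63,-.5,-.1,.0255,.032)&~((H>65)&(H<100)&(S>50)))
    rep('deck',box(.4,.63,-.5,-.1,.016,.023))
E
python3 m2.py
```

```text
wrist0 rib 1445 [467.4  49.8] [56.1 17.1] 88.1 z 0.0648
wrist0 foot 1968 [467.4  49.8] [90.7 31.2] 88.1 z 0.0292
wrist0 pad 816 [461.6  53.6] [ 73.2 122.6] 4.8 z 0.0034
wrist0 white 3610 [726.9  28.9] [ 88.6 172.6] 49.6 z 0.0596
wrist0 micfoot 5253 [766.2  22.7] [137.6 259.8] 87.5 z 0.0106
wrist0 lens 620 [632.1  54.1] [33.3 23.7] 86.6 z 0.0593
wrist0 tray 10266 [ 520.2 -231.3] [196.3 161. ] 83.8 z 0.0207
wrist0 rim 1072 [ 522.9 -205. ] [142.8 161. ] 83.7 z 0.0284
wrist0 deck 8363 [ 519.2 -231.4] [196.  156.5] 83.5 z 0.0205
wrist1 rib 675 [466.1  50.2] [55.8 16.6] 87.6 z 0.0651
wrist1 foot 871 [466.1  50.4] [90.2 30.5] 87.7 z 0.0294
wrist1 pad 451 [460.9  53.9] [ 71.8 121.8] 5.5 z 0.0036
wrist1 p3stem 430 [418.4 277. ] [17.  16.5] 23.8 z 0.0851
wrist1 p1stem 332 [609.3 245.9] [16.1 16. ] 16.5 z 0.0856
wrist1 p3disc 1183 [424.6 273.6] [59.6 46.3] 61.8 z 0.0114
wrist1 p1disc 1393 [624.4 258.1] [98.1 59.6] 39.0 z 0.0118
wrist1 white 1774 [728.7  26. ] [ 56.3 184.4] 59.5 z 0.0592
wrist1 micfoot 2128 [768.3  47.5] [ 87.3 259.9] 87.9 z 0.0109
wrist1 tray 3214 [ 526.7 -170.6] [ 80. 162.] 85.3 z 0.0207
wrist1 rim 486 [ 527.  -168.6] [ 71.9 161.2] 83.8 z 0.0279
wrist1 deck 2434 [ 526.3 -168.9] [ 79.3 155.5] 86.4 z 0.0204
```

```bash
python3 -m inch '[[-0.2,-0.16,0.2,0,0,0,1],[-0.4,-0.32,0.4,0,0,0.022,1],[-0.593,-0.472,0.65,0,0,0.022,1],[-0.593,-0.472,0.94,0,0,0.022,1],[-0.593,-0.472,0.94,0,0,0.022,1],[-0.593,-0.472,0.94,0,0,0.022,1],[-0.593,-0.472,0.94,0,0,0.022,1]]'
python3 - <<'E'
from h import *
import pickle
for n in ['wrist0','wrist1']:
    f=pickle.load(open(n+'.pkl','rb')); C=cloud(f); x,y,z=C[...,0],C[...,1],C[...,2]
    hsv=cv2.cvtColor(f['img'],cv2.COLOR_RGB2HSV); V=hsv[...,2].astype(int)
    b=(x>.60)&(x<.73)&(y>.0)&(y<.1)&(z>.05)&(z<.07)   # top of barrel
    P=C[b]; X=[];Y=[]
    for i in np.arange(.60,.73,.005):
        s=(P[:,0]>=i)&(P[:,0]<i+.005)
        if s.sum()>8:
            q=P[s]; t=q[q[:,2]>np.percentile(q[:,2],98)-.004]; X.append(i+.0025);Y.append((t[:,1].min()+t[:,1].max())/2); 
    c=np.polyfit(X[1:-1],Y[1:-1],1); print(n,'front x',np.percentile(P[:,0],[0.2,1,3]),'slope',np.degrees(np.arctan(c[0])),'y at .63',np.polyval(c,.63),'ztop',np.percentile(P[:,2],98),np.round(Y,3))
    m=(x>.64)&(x<.75)&(y>-.05)&(y<.15)&(z>.006)&(z<.014)&(V<90)
    m=cv2.morphologyEx(m.astype(np.uint8),cv2.MORPH_OPEN,np.ones((5,5)))>0
    print(cv2.minAreaRect(np.float32(C[m][:,:2]*1000)))
E
```

```text
clock: 1.82
position: [0.468, 0.0519, 0.1121]
tool_rot: [3.139, -0.001, 1.536]
force: [0.1, -0.0, -0.3]
grip_width: 0.0853
finger_force: 0.0
wrist0 front x [0.61817172 0.62003237 0.62264956] slope -1.897442914463875 y at .63 0.05309331029615848 ztop 0.0647767711947698 [0.05  0.055 0.054 0.054 0.053 0.053 0.052 0.053 0.052 0.052 0.051 0.051
 0.051 0.049 0.049 0.049 0.049 0.048 0.048 0.044 0.058 0.059 0.061]
((695.6087036132812, 48.81760787963867), (89.43621063232422, 114.02686309814453), 86.06945037841797)
wrist1 front x [0.61790212 0.61879227 0.62084689] slope -1.1808402933122664 y at .63 0.052990726242045 ztop 0.06490451327440484 [0.054 0.055 0.055 0.054 0.054 0.053 0.053 0.053 0.052 0.052 0.051 0.051
 0.051 0.05  0.05  0.051 0.05  0.05  0.048 0.045 0.059 0.059 0.059]
((686.0966796875, 71.9104232788086), (41.35737991333008, 93.3230209350586), 85.0162124633789)
```

```bash
python3 -m inch '[[-0.01,-0.005,0.15,0,0,0,1],[-0.01,-0.005,0.3,0,0,0,1],[-0.01,-0.005,0.3,0,0,0,1],[-0.01,-0.005,0.3,0,0,0,0.1],[-0.01,-0.005,0.3,0,0,0,0],[-0.01,-0.005,0.3,0,0,0,0],[-0.01,-0.005,0.3,0,0,0,0],[-0.01,-0.005,0.3,0,0,0,0],[-0.01,-0.005,0.3,0,0,0,0]]' 80
```

```text
clock: 2.95
position: [0.4658, 0.0494, 0.0509]
tool_rot: [3.141, -0.0, 1.536]
force: [-1.7, -0.2, 13.1]
grip_width: 0.0146
finger_force: 78.1
```

```bash
python3 -m inch '[[0,0,-0.2,0,0,0,0],[0,0,-0.4,0,0,0,0],[-0.2,0.1,-0.4,0,0,0.1,0],[-0.4,0.2,-0.4,0,0,0.2,0],[-0.6,0.3,-0.4,0,0,0.3,0],[-0.8,0.4,-0.4,0,0,0.4,0],[-0.885,0.456,-0.4,0,0,0.5,0],[-0.885,0.456,-0.4,0,0,0.6,0],[-0.885,0.456,-0.4,0,0,0.7,0],[-0.885,0.456,-0.4,0,0,0.8,0],[-0.885,0.456,-0.4,0,0,0.9,0],[-0.885,0.456,-0.4,0,0,0.9,0],[-0.885,0.456,-0.4,0,0,0.9,0],[-0.885,0.456,-0.4,0,0,0.9,0]]'
python3 -c "
from workcell import bot;s=bot.observe();print(s['qpos'],s['force'],s['position'],s['tool_rot'])"
```

```text
clock: 4.7
position: [0.5505, -0.1307, 0.1303]
tool_rot: [-3.141, -0.0, 0.124]
force: [-0.6, -0.1, -1.8]
grip_width: 0.0145
finger_force: 78.6
[-0.10533773  0.61124597  0.33155245  1.87081464 -0.29206333  0.70688191
 -1.05213041] [-0.62865109 -0.05539459 -1.75885079] [ 0.5505191  -0.13067449  0.13032944] [-3.14140429e+00 -5.51913187e-05  1.24451824e-01]
```

```bash
python3 -m inch '[[-0.01,0.1,0,0,0,0.1,0],[-0.015,0.171,0,0,0,0.149,0],[-0.015,0.171,0.1,0,0,0.149,0],[-0.015,0.171,0.22,0,0,0.149,0],[-0.015,0.171,0.22,0,0,0.149,0],[-0.015,0.171,0.22,0,0,0.149,0]]'
python3 - <<'E'
from h import *
f=grab('side'); save(f,'s1.png',(230,240,420,400),4)
E
```

```text
clock: 5.45
position: [0.552, -0.1653, 0.087]
tool_rot: [3.141, -0.0, -0.111]
force: [-0.8, 0.3, -2.3]
grip_width: 0.0149
finger_force: 78.6
```

View pics/s1.png

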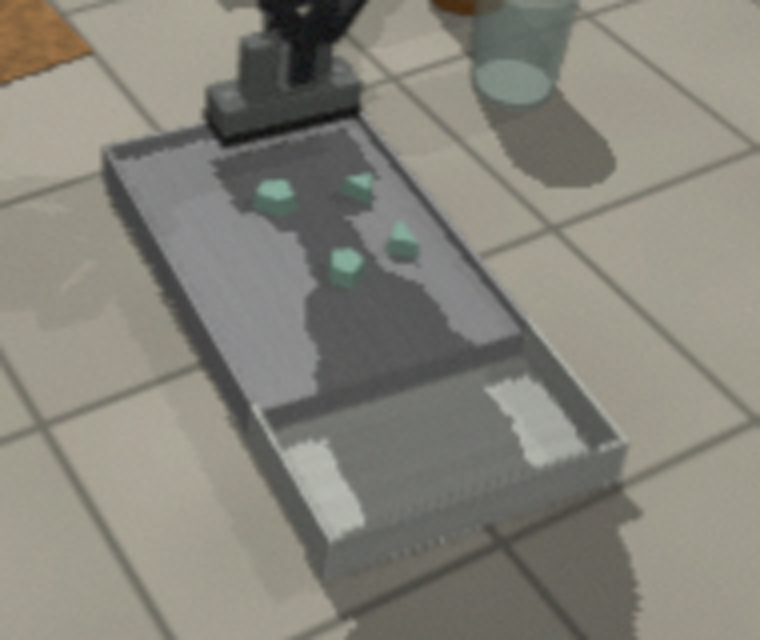

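The crop shows four chips, at (275,197), (360,185), (345,265) and (403,240), the pan empty, and the scraper above the tray's +y end.

```bash
python3 -m inch '[[0,0,0.05,0,0,0,0],[0,0,0.088,0,0,0,0],[0,0,0.088,0,0,0,0],[0,0.06,0.088,0,0,0,0],[0,0.12,0.088,0,0,0,0],[0,0.18,0.088,0,0,0,0],[0,0.24,0.088,0,0,0,0],[0,0.3,0.088,0,0,0,0],[0,0.36,0.088,0,0,0,0],[0,0.42,0.088,0,0,0,0],[0,0.48,0.088,0,0,0,0],[0,0.54,0.088,0,0,0,0],[0,0.6,0.088,0,0,0,0],[0,0.66,0.088,0,0,0,0],[0,0.72,0.088,0,0,0,0],[0,0.78,0.088,0,0,0,0],[0,0.84,0.088,0,0,0,0],[0,0.9,0.088,0,0,0,0],[0,0.95,0.088,0,0,0,0],[0,0.95,0.088,0,0,0,0]]'
python3 - <<'E'
from h import *
f=grab('side'); save(f,'s2.png',(230,240,420,400),4)
E
```

```text
clock: 8.0
position: [0.5317, -0.3554, 0.0702]
tool_rot: [3.14, -0.003, -0.112]
force: [2.1, 2.2, 15.3]
grip_width: 0.015
finger_force: 81.3
```

View pics/s2.png

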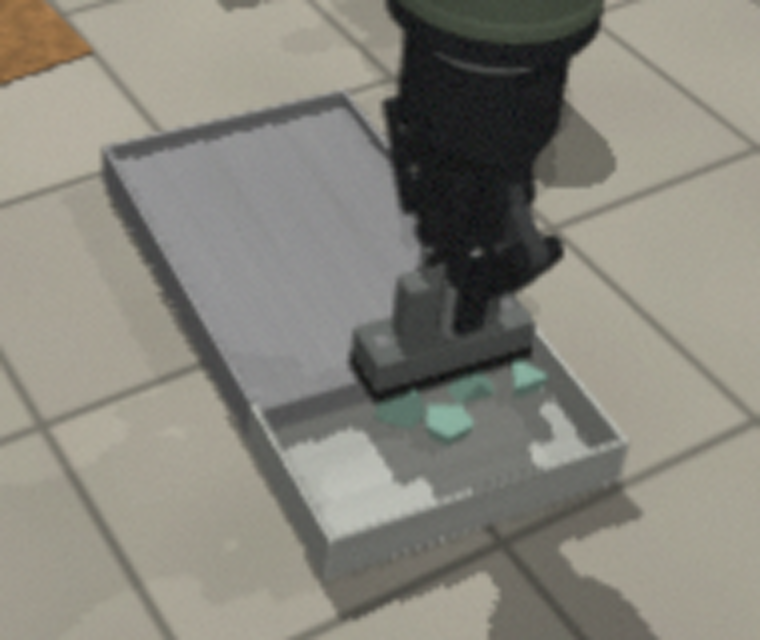

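All four chips lie in the pan, at (400,410), (448,420), (470,390) and (528,375); the visible deck is clear.

```bash
python3 -m inch '[[0,0,-0.1,0,0,0,0],[0,0,-0.2,0,0,0,0],[0,0,-0.35,0,0,0,0],[0,-0.2,-0.35,0,0,0,0],[-0.1,-0.4,-0.35,0,0,-0.1,0],[-0.2,-0.6,-0.35,0,0,-0.2,0],[-0.3,-0.8,-0.35,0,0,-0.3,0],[-0.3,-1,-0.35,0,0,-0.4,0],[-0.3,-1,-0.35,0,0,-0.5,0],[-0.3,-1,-0.35,0,0,-0.6,0],[-0.3,-1,-0.35,0,0,-0.6,0],[-0.3,-1,-0.35,0,0,-0.6,0]]'
python3 - <<'E'
from h import *
f=grab('side');C=cloud(f)
hsv=cv2.cvtColor(f['img'],cv2.COLOR_RGB2HSV); H,S,V=[hsv[...,i].astype(int) for i in range(3)]
m=(H>65)&(H<100)&(S>40)&(V>60)&(C[...,0]>.4)&(C[...,0]<.65)&(C[...,1]<-.1)
n,l,st,c=cv2.connectedComponentsWithStats(m.astype(np.uint8))
for i in range(1,n):
    if st[i,4]>5: print(c[i],st[i,4],np.median(C[l==i],0).round(3))
E
```

```text
clock: 9.55
position: [0.4933, -0.1487, 0.1392]
tool_rot: [3.141, -0.0, 0.827]
force: [-0.1, 0.4, -1.9]
grip_width: 0.0146
finger_force: 81.9
[361.10869565 333.82608696] 46 [ 0.571 -0.38   0.012]
[347.16 335.96] 50 [ 0.542 -0.37   0.009]
[329.14130435 340.2173913 ] 92 [ 0.503 -0.363  0.011]
[341.58108108 345.36486486] 74 [ 0.516 -0.385  0.011]
```

```bash
python3 -m inch '[[0.2,-0.25,0,0,0,-0.1,0],[0.4,-0.5,0,0,0,-0.2,0],[0.6,-0.75,0,0,0,-0.3,0],[0.634,-0.803,0,0,0,-0.4,0],[0.634,-0.803,0,0,0,-0.492,0],[0.634,-0.803,0,0,0,-0.492,0],[0.634,-0.803,0.1,0,0,-0.492,0],[0.634,-0.803,0.2,0,0,-0.492,0],[0.634,-0.803,0.3,0,0,-0.492,0],[0.634,-0.803,0.38,0,0,-0.492,0],[0.634,-0.803,0.42,0,0,-0.492,0],[0.634,-0.803,0.438,0,0,-0.492,0],[0.634,-0.803,0.438,0,0,-0.492,0],[0.634,-0.803,0.438,0,0,-0.492,0]]'
```

```text
clock: 11.35
position: [0.4604, 0.0536, 0.0515]
tool_rot: [3.141, -0.0, 1.603]
force: [0.5, -0.0, -2.5]
grip_width: 0.0149
finger_force: 81.9
```

```bash
python3 -m inch '[[0,0,0.006,0,0,0,0],[0,0,0.006,0,0,0,0.4],[0,0,0.006,0,0,0,0.8],[0,0,0.006,0,0,0,1],[0,0,0.006,0,0,0,1],[0,0,-0.2,0,0,0,1],[0,0,-0.4,0,0,0,1],[0,0.2,-0.5,0,0,0.1,1],[0,0.4,-0.5,0,0,0.2,1],[0.05,0.52,-0.5,0,0,0.3,1],[0.05,0.52,-0.5,0,0,0.4,1],[0.05,0.52,-0.5,0,0,0.5,1],[0.05,0.52,-0.5,0,0,0.6,1],[0.05,0.52,-0.5,0,0,0.7,1],[0.05,0.52,-0.5,0,0,0.8,1],[0.05,0.52,-0.5,0,0,0.9,1],[0.05,0.52,-0.5,0,0,1,1],[0.05,0.52,-0.5,0,0,1,1]]' 
python3 -c "
from workcell import bot;s=bot.observe();print(s['qpos'],s['position'],s['tool_rot'])"
python3 -m inch '[[0,0,0,0,0,0.1,1],[0,0,0,0,0,0.2,1],[0,0,0,0,0,0.3,1],[0,0,0,0,0,0.4,1],[0,0,0,0,0,0.5,1],[0,0,0,0,0,0.6,1],[0,0,0,0,0,0.7,1],[0,0,0,0,0,0.75,1],[0,0,0,0,0,0.75,1]]' 
python3 -c "
from workcell import bot;s=bot.observe();print(s['qpos'],s['position'],s['tool_rot'])"
```

```text
clock: 13.6
position: [0.5636, 0.0672, 0.1509]
tool_rot: [3.141, 0.0, 0.034]
force: [-0.0, -0.2, 0.8]
grip_width: 0.0854
finger_force: 0.0
[-0.46644503  0.58358348  0.34451679  1.85374674 -0.27564593  0.75133127
 -1.5083468 ] [0.56357846 0.06722528 0.15092394] [3.14121874e+00 3.42840139e-04 3.40503959e-02]
clock: 14.72
position: [0.5636, 0.0671, 0.1509]
tool_rot: [3.141, 0.0, -1.141]
force: [-0.2, -0.1, -0.5]
grip_width: 0.0852
finger_force: 0.0
[-0.67457376  0.66189882  0.66541096  1.86400714 -0.55199311  0.80857763
 -2.42998706] [0.56359424 0.06708834 0.15087213] [ 3.14100302e+00  4.56861144e-06 -1.14127178e+00]
```

```bash
python3 -m inch '[[0,0,-0.2,0,0,-0.1,1],[0,0,-0.4,0,0,-0.2,1],[0,0,-0.6,0,0,-0.3,1],[-0.1,-0.1,-0.6,0,0,-0.4,1],[-0.2,-0.2,-0.6,0,0,-0.5,1],[-0.365,-0.2,-0.6,0,0,-0.6,1],[-0.365,-0.2,-0.6,0,0,-0.7,1],[-0.365,-0.2,-0.6,0,0,-0.8,1],[-0.365,-0.2,-0.6,0,0,-0.9,1],[-0.365,-0.2,-0.6,0,0,-1,1]]'
python3 -m inch '[[0,0,0,0,0,-0.1,1],[0,0,0,0,0,-0.2,1],[0,0,0,0,0,-0.3,1],[0,0,0,0,0,-0.4,1],[0,0,0,0,0,-0.5,1],[0,0,0,0,0,-0.6,1],[0,0,0,0,0,-0.7,1],[0,0,0,0,0,-0.8,1],[0,0,0,0,0,-0.9,1],[0,0,0,0,0,-0.91,1],[0,0,0,0,0,-0.91,1]]'
cat > p.py <<'E'
from h import *
import sys,pickle
f=grab('wrist'); C=cloud(f); x,y,z=C[...,0],C[...,1],C[...,2]
m=(z>.076)&(z<.1)&(x>.35)&(x<.75)&(y>.12)&(y<.37)&(f['z_map']>.12)
m=cv2.morphologyEx(m.astype(np.uint8),cv2.MORPH_OPEN,np.ones((3,3)))
n,l,st,c=cv2.connectedComponentsWithStats(m)
for i in range(1,n):
    if st[i,4]>60:
        r=cv2.minAreaRect(np.float32(C[l==i][:,:2]*1000)); print(c[i].round(),st[i,4],np.round(r[0],1),np.round(r[1],1),round(r[2],1),'z',np.median(z[l==i]).round(4))
s=bot.observe(); print(s['position'],s['tool_rot'])
if len(sys.argv)>1: save(f,sys.argv[1],s=1.4)
E
python3 p.py w2.png
```

```text
clock: 15.98
position: [0.5701, 0.1498, 0.2712]
tool_rot: [3.141, -0.0, 0.435]
force: [0.1, 0.3, 0.5]
grip_width: 0.0855
finger_force: 0.0
clock: 17.35
position: [0.5701, 0.1498, 0.2712]
tool_rot: [3.141, 0.0, 1.853]
force: [0.3, -0.1, -1.2]
grip_width: 0.0853
finger_force: 0.0
[355.  90.] 409 [609.2 245.9] [16.  15.6] 16.0 z 0.0854
[0.57004516 0.14987784 0.2711483 ] [3.14148424e+00 1.31806743e-04 1.85328312e+00]
```

View pics/w2.png

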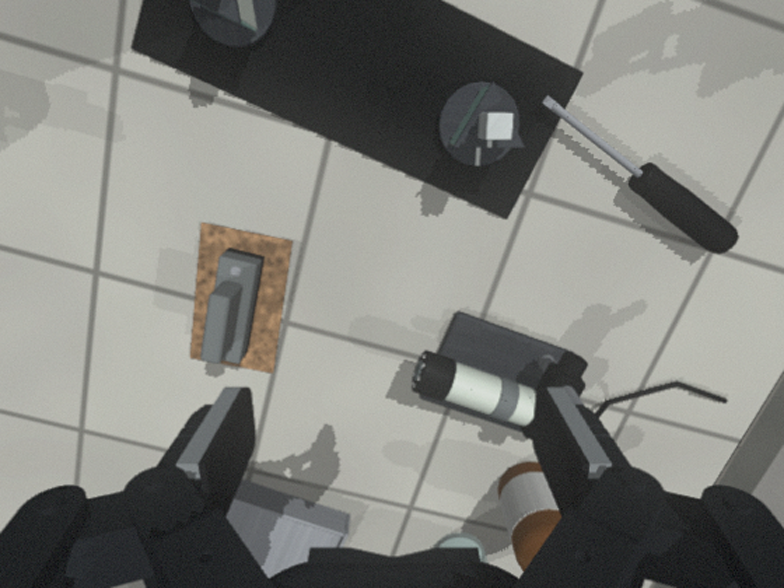

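w2 shows the pale prism on the mat at (480,122) with its index line pointing down (478,157), and the scraper standing on the pad; the yellow one is not in view. So this is prism1, place 1.

```bash
python3 -m inch '[[0.2,0.16,0,0,0,0,1],[0.407,0.322,0.2,0,0,0,1],[0.407,0.322,0.4,0,0,0,1],[0.407,0.322,0.6,0,0,0,1],[0.407,0.322,0.8,0,0,0,1],[0.407,0.322,0.92,0,0,0,1],[0.407,0.322,0.97,0,0,0,1],[0.407,0.322,0.97,0,0,0,1],[0.407,0.322,0.97,0,0,0,0],[0.407,0.322,0.97,0,0,0,0],[0.407,0.322,0.97,0,0,0,0],[0.407,0.322,0.97,0,0,0,0],[0.407,0.322,0.97,0,0,0,0],[0.407,0.322,0.97,0,0,0,0]]' 80
```

```text
clock: 19.15
position: [0.609, 0.2462, 0.0775]
tool_rot: [3.141, -0.0, 1.855]
force: [-3.2, -0.7, 5.8]
grip_width: 0.015
finger_force: 78.3
```

```bash
python3 -m inch '[[0,0,-0.1,0,0,0,0],[0,0,-0.2,0,0,0,0],[-0.2,-0.12,-0.2,0,0,-0.1,0],[-0.4,-0.24,-0.2,0,0,-0.2,0],[-0.6,-0.36,-0.2,0,0,-0.3,0],[-0.75,-0.45,-0.2,0,0,-0.4,0],[-0.844,-0.472,-0.2,0,0,-0.5,0],[-0.844,-0.472,-0.2,0,0,-0.6,0],[-0.844,-0.472,-0.2,0,0,-0.7,0],[-0.844,-0.472,-0.15,0,0,-0.776,0],[-0.844,-0.472,-0.1,0,0,-0.776,0],[-0.844,-0.472,-0.073,0,0,-0.776,0],[-0.844,-0.472,-0.073,0,0,-0.776,0],[-0.844,-0.472,-0.073,0,0,-0.776,0]]'
python3 - <<'E'
from h import *
f=grab('side'); save(f,'f1.png',(220,180,370,270),5)
E
```

```text
clock: 20.9
position: [0.5659, 0.0579, 0.092]
tool_rot: [-3.142, 0.0, 3.073]
force: [-0.6, -0.1, -1.8]
grip_width: 0.0143
finger_force: 78.5
```

View pics/f1.png

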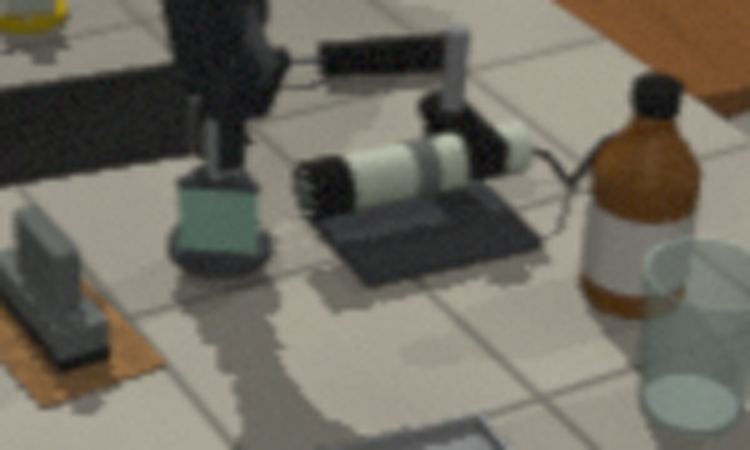

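The crop shows prism1 held at (220,215) in front of the lens (310,185). A clear face squarely faces the side camera, as expected when the ground face looks at the lens.

```bash
python3 -m inch '[[0,0,0,0,0,0,0],[0,0,0,0,0,0,0],[0,0,0,0,0,0,0],[0,0,0,0,0,0,0],[0,0,0,0,0,0,0],[0,0,0,0,0,0,0],[0,0,0,0,0,0,0],[0,0,0,0,0,0,0],[0,0,0,0,0,0,0],[0,0,0,0,0,0,0],[0,0,0,0,0,0,0],[0,0,0,0,0,0,0],[0,0,0,0,0,0,0],[0,0,0,0,0,0,0],[0,0,0,0,0,0,0],[0,0,0,0,0,0,0],[0,0,0,0,0,0,0],[0,0,0,0,0,0,0],[0,0,0,0,0,0,0]]'
cat > chk.py <<'E'
from h import *
import pickle,sys
# prism silhouette check near the focus in the side view: green/white rows vs expected projection
f=grab('side'); s=bot.observe(); C=cloud(f); p=s['position']
d=np.hypot(C[...,0]-p[0],C[...,1]-p[1]); b=(d<.033)&(C[...,2]>.008)&(C[...,2]<.03)
print('disc pts',b.sum(),'zmin/max',np.percentile(C[...,2][b],[2,98]).round(4) if b.sum() else '', 'ctr',C[b][:,:2].mean(0).round(4), s['position'].round(4), s['tool_rot'].round(3),'w',s['grip_width'],s['finger_force'],'F',s['force'].round(1))
g=grab('scene'); C=cloud(g); hs=cv2.cvtColor(g['img'],cv2.COLOR_RGB2HSV)
d=np.hypot(C[...,0]-p[0],C[...,1]-p[1]); b=(d<.028)&(C[...,2]>.02)&(C[...,2]<.07)
print('scene glass',b.sum(),np.median(C[b],0).round(4),np.median(hs[b],0))
E
python3 chk.py
```

```text
clock: 23.32
position: [0.5657, 0.0577, 0.0917]
tool_rot: [-3.142, -0.0, 3.074]
force: [-0.3, -0.1, -1.0]
grip_width: 0.0145
finger_force: 78.5
disc pts 136 zmin/max [0.0178 0.0288] ctr [0.5599 0.0425] [0.5657 0.0577 0.0917] [ 3.142 -0.     3.074] w 0.014308582129288623 78.4732711315155 F [-0.  -0.5 -2. ]
scene glass 265 [0.5798 0.0634 0.0393] [60. 23. 88.]
```

```bash
python3 -m inch '[[0,0,0,0,0,0.1,0],[0,0,0,0,0,0.2,0],[0,0,0,0,0,0.3,0],[0,0,0,0,0,0.4,0],[0,0,0,0,0,0.5,0],[0,0,0,0,0,0.6,0],[0,0,0,0,0,0.7,0],[0,0,0,0,0,0.8,0],[0,0,0,0,0,0.9,0],[0,0,0,0,0,1,0]]'
python3 -m inch '[[0,0,0,0,0,0.1,0],[0,0,0,0,0,0.2,0],[0,0,0,0,0,0.333,0],[0,0,0,0,0,0.333,0],[0,0,0,0,0,0.333,0],[0,0,0,0,0,0.333,0]]'
python3 chk.py
python3 -m inch '[[0,0,0,0,0,0,0],[0,0,0,0,0,0,0],[0,0,0,0,0,0,0],[0,0,0,0,0,0,0],[0,0,0,0,0,0,0],[0,0,0,0,0,0,0],[0,0,0,0,0,0,0],[0,0,0,0,0,0,0],[0,0,0,0,0,0,0],[0,0,0,0,0,0,0],[0,0,0,0,0,0,0],[0,0,0,0,0,0,0],[0,0,0,0,0,0,0],[0,0,0,0,0,0,0],[0,0,0,0,0,0,0],[0,0,0,0,0,0,0],[0,0,0,0,0,0,0],[0,0,0,0,0,0,0]]'
python3 chk.py
```

```text
clock: 24.68
position: [0.5657, 0.0578, 0.0917]
tool_rot: [3.142, -0.0, 1.498]
force: [-0.5, 0.2, -2.1]
grip_width: 0.0146
finger_force: 78.5
clock: 25.42
position: [0.5657, 0.0577, 0.0917]
tool_rot: [-3.141, -0.0, 0.983]
force: [0.8, 0.5, -2.9]
grip_width: 0.0141
finger_force: 78.5
disc pts 136 zmin/max [0.0178 0.0291] ctr [0.5576 0.0427] [0.5657 0.0576 0.0917] [-3.142 -0.     0.982] w 0.014416638950415917 78.53137850761414 F [ 0.2 -0.8 -2.2]
scene glass 279 [0.5765 0.0633 0.0363] [82. 68. 77.]
clock: 27.78
position: [0.5657, 0.0577, 0.0917]
tool_rot: [-3.142, 0.0, 0.98]
force: [-0.1, -0.2, -1.9]
grip_width: 0.0142
finger_force: 78.5
disc pts 133 zmin/max [0.0184 0.0298] ctr [0.558  0.0423] [0.5658 0.0577 0.0917] [3.142 0.    0.98 ] w 0.014349378506104666 78.53137135505676 F [ 0.4 -0.5 -2.7]
scene glass 281 [0.5769 0.0641 0.0368] [83. 65. 76.]
```

```bash
python3 -m inch '[[0,0,0,0,0,0.1,0],[0,0,0,0,0,0.2,0],[0,0,0,0,0,0.3,0],[0,0,0,0,0,0.4,0],[0,0,0,0,0,0.5,0],[0,0,0,0,0,0.6,0],[0,0,0,0,0,0.7,0],[0,0,0,0,0,0.8,0],[0,0,0,0,0,0.9,0],[0,0,0,0,0,1,0]]'
python3 -m inch '[[0,0,0,0,0,0.1,0],[0,0,0,0,0,0.2,0],[0,0,0,0,0,0.333,0],[0,0,0,0,0,0.333,0],[0,0,0,0,0,0.333,0],[0,0,0,0,0,0.333,0]]'
python3 chk.py
python3 -m inch '[[0,0,0,0,0,0,0],[0,0,0,0,0,0,0],[0,0,0,0,0,0,0],[0,0,0,0,0,0,0],[0,0,0,0,0,0,0],[0,0,0,0,0,0,0],[0,0,0,0,0,0,0],[0,0,0,0,0,0,0],[0,0,0,0,0,0,0],[0,0,0,0,0,0,0],[0,0,0,0,0,0,0],[0,0,0,0,0,0,0],[0,0,0,0,0,0,0],[0,0,0,0,0,0,0],[0,0,0,0,0,0,0],[0,0,0,0,0,0,0],[0,0,0,0,0,0,0],[0,0,0,0,0,0,0]]'
python3 chk.py
```

```text
clock: 29.12
position: [0.5658, 0.0579, 0.0917]
tool_rot: [-3.141, 0.0, -0.596]
force: [0.1, -0.3, -2.8]
grip_width: 0.0142
finger_force: 78.5
clock: 29.88
position: [0.5658, 0.0577, 0.0918]
tool_rot: [-3.141, 0.0, -1.111]
force: [0.7, 0.1, -2.5]
grip_width: 0.0144
finger_force: 78.4
disc pts 141 zmin/max [0.0163 0.029 ] ctr [0.5573 0.0436] [0.5658 0.0577 0.0918] [-3.141  0.    -1.112] w 0.014332522678681108 78.42929720878601 F [ 0.3  0.3 -2.2]
scene glass 273 [0.5776 0.0641 0.0405] [83. 45. 81.]
clock: 32.22
position: [0.5658, 0.0577, 0.0917]
tool_rot: [-3.142, -0.0, -1.114]
force: [-0.0, -0.1, -1.3]
grip_width: 0.014
finger_force: 78.4
disc pts 145 zmin/max [0.0172 0.0294] ctr [0.5575 0.0439] [0.5657 0.0577 0.0917] [ 3.142  0.    -1.114] w 0.014280252641159787 78.42941880226135 F [-0.2 -0.3 -1.9]
scene glass 272 [0.5773 0.0648 0.0393] [82.  46.5 82. ]
```

```bash
python3 -m inch '[[0,0,-0.15,0,0,0,0],[0,0,-0.3,0,0,0,0],[0.1,0.1,-0.3,0,0,-0.1,0],[0.3,0.2,-0.3,0,0,-0.2,0],[0.45,0.3,-0.3,0,0,-0.3,0],[0.6,0.4,-0.3,0,0,-0.4,0],[0.73,0.5,-0.3,0,0,-0.5,0],[0.73,0.5,-0.3,0,0,-0.6,0],[0.73,0.5,-0.3,0,0,-0.7,0],[0.73,0.5,-0.3,0,0,-0.7,0],[0.73,0.5,-0.3,0,0,-0.7,0]]'
```

```text
clock: 33.7
position: [0.5404, -0.1175, 0.1517]
tool_rot: [3.142, 0.0, -0.018]
force: [0.5, 0.8, -2.4]
grip_width: 0.0144
finger_force: 78.6
```

```bash
python3 -m inch '[[-0.05,0.25,0,0,0,0,0],[-0.1,0.5,0,0,0,0,0],[-0.119,0.75,0,0,0,0,0],[-0.119,0.873,0,0,0,0,0],[-0.119,0.873,0,0,0,0,0],[-0.119,0.873,0.1,0,0,0,0],[-0.119,0.873,0.2,0,0,0,0],[-0.119,0.873,0.25,0,0,0,0],[-0.119,0.873,0.28,0,0,0,0],[-0.119,0.873,0.28,0,0,0,0],[-0.119,0.873,0.28,0,0,0,0]]'
python3 chk.py
```

```text
clock: 35.08
position: [0.5144, -0.2918, 0.0962]
tool_rot: [3.141, -0.001, -0.014]
force: [-0.3, 0.9, -1.5]
grip_width: 0.0142
finger_force: 78.9
disc pts 298 zmin/max [0.0177 0.0299] ctr [ 0.5059 -0.3054] [ 0.5144 -0.2918  0.0962] [ 3.141e+00 -1.000e-03 -1.400e-02] w 0.01412134779273466 78.9016056060791 F [ 0.3 -0.6 -2. ]
scene glass 204 [ 0.5219 -0.2801  0.0412] [ 82.5  76.  117. ]
```

Lower until contact, release, lift.

```bash
python3 -m inch '[[0,0,0.005,0,0,0,0],[0,0,0.01,0,0,0,0],[0,0,0.01,0,0,0,0]]'; python3 -m inch '[[0,0,0,0,0,0,0.4],[0,0,0,0,0,0,0.7],[0,0,0,0,0,0,1],[0,0,0,0,0,0,1],[0,0,0,0,0,0,1],[0,0,-0.2,0,0,0,1],[0,0,-0.4,0,0,0,1],[0,0,-0.6,0,0,0,1],[0,0,-0.8,0,0,0,1],[0,0,-0.8,0,0,0,1],[0,0,-0.8,0,0,0,1]]'
python3 - <<'E'
from h import *
f=grab('side'); save(f,'s3.png',s=1.4)
C=cloud(f); b=(C[...,2]>.09)&(C[...,2]<.108)&(abs(C[...,0]-.514)<.06)&(abs(C[...,1]+.292)<.06); print(b.sum(),C[b].mean(0))
E
```

```text
clock: 35.55
position: [0.5144, -0.2917, 0.0945]
tool_rot: [-3.141, -0.001, -0.014]
force: [-3.2, 3.1, 14.1]
grip_width: 0.0141
finger_force: 80.9
clock: 36.92
position: [0.514, -0.2914, 0.2532]
tool_rot: [-3.141, 0.0, -0.014]
force: [0.1, 0.3, -0.8]
grip_width: 0.0852
finger_force: 0.0
79 [ 0.50998266 -0.29537906  0.098305  ]
```

View pics/s3.png

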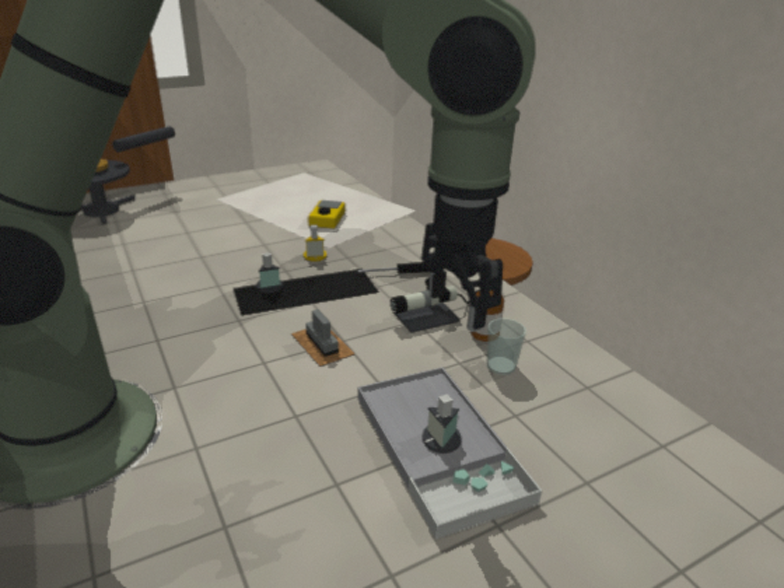

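Prism1 stands upright on the tray at (443,425), chips in the pan. Prism3 has been knocked and is now at (269,272).

```bash
python3 -m inch '[[0,-0.25,0,0,0,-0.1,1],[0,-0.5,0,0,0,-0.2,1],[-0.1,-0.75,0,0,0,-0.3,1],[-0.2,-1,0,0,0,-0.4,1],[-0.2,-1,0,0,0,-0.5,1],[-0.2,-1,0,0,0,-0.5,1]]'
python3 -m inch '[[0.2,-0.2,0,0,0,-0.1,1],[0.4,-0.4,0,0,0,-0.2,1],[0.6,-0.6,0,0,0,-0.3,1],[0.8,-0.8,0,0,0,-0.4,1],[0.95,-0.95,0,0,0,-0.5,1],[0.95,-0.95,0,0,0,-0.6,1],[0.95,-0.95,0,0,0,-0.6,1],[0.95,-0.95,0,0,0,-0.6,1]]'
python3 p.py w3.png
```

```text
clock: 37.72
position: [0.4768, -0.0909, 0.2532]
tool_rot: [-3.141, 0.0, 0.771]
force: [0.1, 0.1, 0.5]
grip_width: 0.0852
finger_force: 0.0
clock: 38.72
position: [0.481, 0.1765, 0.2534]
tool_rot: [-3.141, 0.0, 1.706]
force: [0.6, 0.0, -0.6]
grip_width: 0.0856
finger_force: 0.0
[254.   9.] 429 [443.2 312.5] [16.  13.7] 21.0 z 0.0853
[0.48101676 0.17666693 0.25349969] [-3.14122010e+00  2.85519165e-04  1.70775222e+00]
```

View pics/w3.png

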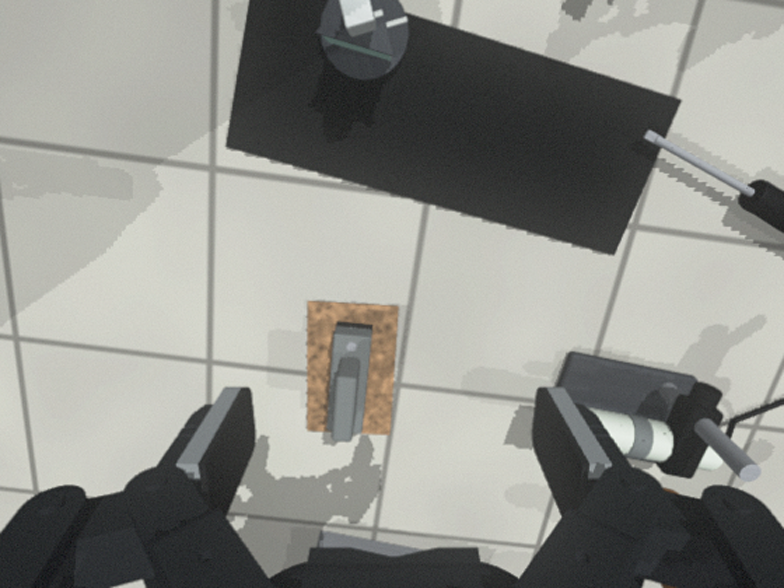

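```bash
python3 -m inch '[[0.15,-0.07,-0.1,0,0,0,1],[0.31,-0.14,-0.15,0,0,0,1],[0.31,-0.14,-0.15,0,0,0,1],[0.31,-0.14,-0.15,0,0,0,1],[0.31,-0.14,-0.15,0,0,0,1]]'
sed -i "s/save(f,sys.argv\[1\],s=1.4)/save(f,sys.argv[1],(150,0,450,220),2.5)/" p.py
python3 p.py w4.png
```

```text
clock: 39.4
position: [0.4447, 0.234, 0.2834]
tool_rot: [-3.141, 0.0, 1.711]
force: [0.3, -0.0, -0.3]
grip_width: 0.0853
finger_force: 0.0
[290.  92.] 343 [442.7 313.5] [15.9 16. ] 22.4 z 0.0856
[0.44461727 0.23408035 0.28344917] [-3.14125527e+00  4.02735237e-04  1.71165831e+00]
```

View pics/w4.png

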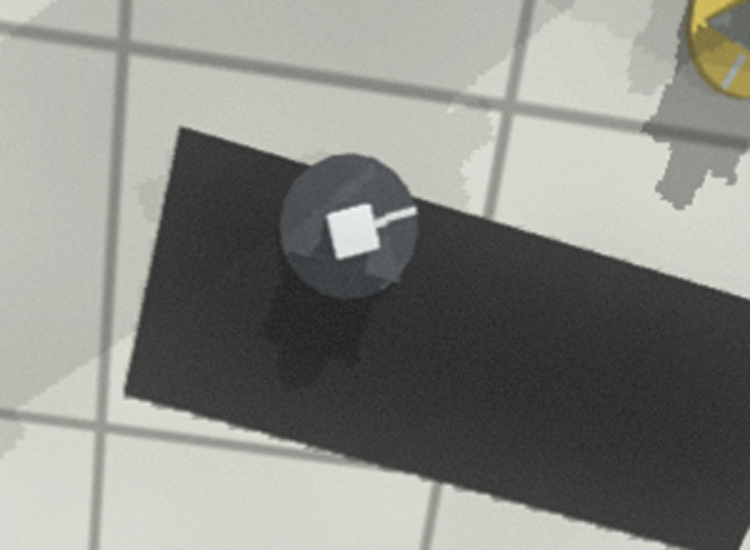

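The crop shows the knocked prism3, pale, at (350,230) on the mat with its index line to the right (400,217); the yellow look-alike is apart at (720,50).

```bash
python3 -m inch '[[0.2,0.02,0,0,0,-0.1,1],[0.394,0.046,0,0,0,-0.2,1],[0.394,0.046,0.1,0,0,-0.3,1],[0.394,0.046,0.2,0,0,-0.4,1],[0.394,0.046,0.3,0,0,-0.5,1],[0.394,0.046,0.4,0,0,-0.6,1],[0.394,0.046,0.5,0,0,-0.7,1],[0.394,0.046,0.6,0,0,-0.8,1],[0.394,0.046,0.6,0,0,-0.9,1],[0.394,0.046,0.6,0,0,-1,1],[0.394,0.046,0.6,0,0,-1,1]]'
python3 -m inch '[[0,0,0,0,0,-0.1,1],[0,0,0,0,0,-0.159,1],[0,0,0,0,0,-0.159,1],[0,0,0,0,0,-0.159,1]]'
python3 -c "
from workcell import bot;s=bot.observe();print(s['qpos'],s['position'],s['tool_rot'])"
```

```text
clock: 40.83
position: [0.4425, 0.3136, 0.1634]
tool_rot: [-3.142, -0.001, -3.001]
force: [0.0, 0.2, -0.4]
grip_width: 0.0853
finger_force: 0.0
clock: 41.32
position: [0.4422, 0.3141, 0.1637]
tool_rot: [-3.141, -0.0, -2.753]
force: [0.6, 0.4, 0.2]
grip_width: 0.0851
finger_force: 0.0
[-0.48734082  0.51691654 -0.32460293  1.88469208  0.2271296   0.77579502
  1.02363214] [0.44224059 0.31409117 0.16367793] [-3.14149119e+00 -5.08403085e-05 -2.75328978e+00]
```

```bash
python3 -m inch '[[0,0,0.15,0,0,0,1],[0,0,0.3,0,0,0,1],[0,0,0.4,0,0,0,1],[0,0,0.433,0,0,0,1],[0,0,0.433,0,0,0,1],[0,0,0.433,0,0,0,0],[0,0,0.433,0,0,0,0],[0,0,0.433,0,0,0,0],[0,0,0.433,0,0,0,0],[0,0,0.433,0,0,0,0],[0,0,0.433,0,0,0,0]]' 80
```

```text
clock: 42.7
position: [0.4422, 0.3143, 0.0772]
tool_rot: [-3.142, 0.0, -2.749]
force: [-0.5, -1.6, 5.1]
grip_width: 0.0147
finger_force: 79.7
```

```bash
python3 -m inch '[[0,0,-0.15,0,0,0,0],[0,0,-0.3,0,0,0,0],[-0.02,-0.2,-0.3,0,0,0.1,0],[-0.03,-0.4,-0.3,0,0,0.2,0],[-0.04,-0.6,-0.3,0,0,0.293,0],[-0.05,-0.8,-0.3,0,0,0.293,0],[-0.05,-0.8,-0.3,0,0,0.293,0],[-0.05,-0.8,-0.3,0,0,0.293,0],[-0.05,-0.8,-0.3,0,0,0.293,0]]'
```

```text
clock: 43.82
position: [0.5122, 0.1712, 0.137]
tool_rot: [3.141, -0.0, 3.075]
force: [0.1, -0.3, -3.3]
grip_width: 0.0143
finger_force: 78.9
```

```bash
python3 -m inch '[[-0.15,-0.25,0,0,0,0,0],[-0.25,-0.5,0,0,0,0,0],[-0.305,-0.549,0,0,0,0,0],[-0.305,-0.549,0.1,0,0,0,0],[-0.305,-0.549,0.2,0,0,0,0],[-0.305,-0.549,0.227,0,0,0,0],[-0.305,-0.549,0.227,0,0,0,0],[-0.305,-0.549,0.227,0,0,0,0],[-0.305,-0.549,0.227,0,0,0,0]]'
python3 chk.py
python3 -m inch '[[0,0,0,0,0,0,0],[0,0,0,0,0,0,0],[0,0,0,0,0,0,0],[0,0,0,0,0,0,0],[0,0,0,0,0,0,0],[0,0,0,0,0,0,0],[0,0,0,0,0,0,0],[0,0,0,0,0,0,0],[0,0,0,0,0,0,0],[0,0,0,0,0,0,0],[0,0,0,0,0,0,0],[0,0,0,0,0,0,0],[0,0,0,0,0,0,0],[0,0,0,0,0,0,0],[0,0,0,0,0,0,0],[0,0,0,0,0,0,0],[0,0,0,0,0,0,0],[0,0,0,0,0,0,0]]'
python3 chk.py
```

```text
clock: 44.95
position: [0.5663, 0.0567, 0.0923]
tool_rot: [3.141, 0.001, 3.074]
force: [0.3, 0.3, -2.7]
grip_width: 0.0148
finger_force: 79.2
disc pts 130 zmin/max [0.0188 0.0294] ctr [0.5584 0.0411] [0.5663 0.0566 0.0922] [3.141e+00 1.000e-03 3.074e+00] w 0.014432502171501398 79.21635031700134 F [ 0.4  0.5 -3.1]
scene glass 276 [0.5793 0.0628 0.0372] [70. 23. 88.]
clock: 47.3
position: [0.566, 0.0566, 0.0917]
tool_rot: [-3.142, -0.0, 3.074]
force: [-0.2, -0.3, -3.5]
grip_width: 0.0145
finger_force: 79.2
disc pts 137 zmin/max [0.0185 0.0292] ctr [0.5576 0.0413] [0.5661 0.0565 0.0917] [-3.142 -0.     3.074] w 0.014548642505508708 79.21520233154297 F [-0.1 -0.9 -2.4]
scene glass 282 [0.5785 0.0633 0.0382] [75. 26. 85.]
```

```bash
python3 -m inch '[[0,0,0,0,0,0.1,0],[0,0,0,0,0,0.2,0],[0,0,0,0,0,0.3,0],[0,0,0,0,0,0.4,0],[0,0,0,0,0,0.5,0],[0,0,0,0,0,0.6,0],[0,0,0,0,0,0.7,0],[0,0,0,0,0,0.8,0],[0,0,0,0,0,0.9,0],[0,0,0,0,0,1,0]]'
python3 -m inch '[[0,0,0,0,0,0.1,0],[0,0,0,0,0,0.2,0],[0,0,0,0,0,0.333,0],[0,0,0,0,0,0.333,0],[0,0,0,0,0,0.333,0],[0,0,0,0,0,0.333,0]]'
python3 chk.py
python3 -m inch '[[0,0,0,0,0,0,0],[0,0,0,0,0,0,0],[0,0,0,0,0,0,0],[0,0,0,0,0,0,0],[0,0,0,0,0,0,0],[0,0,0,0,0,0,0],[0,0,0,0,0,0,0],[0,0,0,0,0,0,0],[0,0,0,0,0,0,0],[0,0,0,0,0,0,0],[0,0,0,0,0,0,0],[0,0,0,0,0,0,0],[0,0,0,0,0,0,0],[0,0,0,0,0,0,0],[0,0,0,0,0,0,0],[0,0,0,0,0,0,0],[0,0,0,0,0,0,0],[0,0,0,0,0,0,0]]'
python3 chk.py
```

```text
clock: 48.65
position: [0.566, 0.0567, 0.0917]
tool_rot: [3.142, -0.0, 1.498]
force: [-0.1, 0.2, -2.9]
grip_width: 0.0146
finger_force: 79.2
clock: 49.4
position: [0.5661, 0.0565, 0.0917]
tool_rot: [-3.141, -0.0, 0.983]
force: [-0.1, -0.1, -2.2]
grip_width: 0.0143
finger_force: 79.2
disc pts 133 zmin/max [0.0174 0.0293] ctr [0.5583 0.0417] [0.5661 0.0565 0.0917] [-3.141 -0.     0.982] w 0.014537396015163297 79.21855330467224 F [-1.4 -0.5 -3.3]
scene glass 264 [0.5777 0.0632 0.0384] [82.  68.5 79. ]
clock: 51.75
position: [0.5661, 0.0566, 0.0917]
tool_rot: [-3.142, -0.0, 0.98]
force: [0.3, -0.0, -3.2]
grip_width: 0.0145
finger_force: 79.2
disc pts 137 zmin/max [0.0167 0.0295] ctr [0.5582 0.0417] [0.566  0.0566 0.0917] [-3.142  0.     0.98 ] w 0.014377380032483872 79.21884655952454 F [-0.5  0.6 -2.7]
scene glass 267 [0.5777 0.0635 0.0383] [82. 68. 78.]
```

```bash
python3 -m inch '[[0,0,0,0,0,0.1,0],[0,0,0,0,0,0.2,0],[0,0,0,0,0,0.3,0],[0,0,0,0,0,0.4,0],[0,0,0,0,0,0.5,0],[0,0,0,0,0,0.6,0],[0,0,0,0,0,0.7,0],[0,0,0,0,0,0.8,0],[0,0,0,0,0,0.9,0],[0,0,0,0,0,1,0]]'
python3 -m inch '[[0,0,0,0,0,0.1,0],[0,0,0,0,0,0.2,0],[0,0,0,0,0,0.333,0],[0,0,0,0,0,0.333,0],[0,0,0,0,0,0.333,0],[0,0,0,0,0,0.333,0]]'
python3 chk.py
python3 -m inch '[[0,0,0,0,0,0,0],[0,0,0,0,0,0,0],[0,0,0,0,0,0,0],[0,0,0,0,0,0,0],[0,0,0,0,0,0,0],[0,0,0,0,0,0,0],[0,0,0,0,0,0,0],[0,0,0,0,0,0,0],[0,0,0,0,0,0,0],[0,0,0,0,0,0,0],[0,0,0,0,0,0,0],[0,0,0,0,0,0,0],[0,0,0,0,0,0,0],[0,0,0,0,0,0,0],[0,0,0,0,0,0,0],[0,0,0,0,0,0,0],[0,0,0,0,0,0,0],[0,0,0,0,0,0,0]]'
python3 chk.py
```

```text
clock: 53.1
position: [0.5661, 0.0567, 0.0917]
tool_rot: [-3.141, 0.0, -0.596]
force: [-0.4, -0.6, -2.5]
grip_width: 0.0144
finger_force: 79.2
clock: 53.85
position: [0.5661, 0.0566, 0.0918]
tool_rot: [-3.141, 0.0, -1.111]
force: [0.4, -0.7, -3.3]
grip_width: 0.0141
finger_force: 79.2
disc pts 133 zmin/max [0.0172 0.0289] ctr [0.5597 0.0416] [0.5661 0.0565 0.0918] [-3.141  0.    -1.112] w 0.014547433585575219 79.19350147247314 F [ 0.4 -0.6 -2.6]
scene glass 282 [0.5788 0.0632 0.0398] [82.  45.5 84. ]
clock: 56.2
position: [0.566, 0.0566, 0.0917]
tool_rot: [3.142, 0.0, -1.114]
force: [-0.1, -0.3, -2.8]
grip_width: 0.0146
finger_force: 79.2
disc pts 137 zmin/max [0.0175 0.0292] ctr [0.5595 0.0411] [0.5661 0.0565 0.0917] [ 3.142  0.    -1.114] w 0.014578711416773277 79.19333338737488 F [ 0.1 -0.4 -2.7]
scene glass 274 [0.5783 0.0633 0.0392] [82. 48. 84.]
```

```bash
python3 -m inch '[[0,0,-0.15,0,0,0,0],[0,0,-0.3,0,0,0,0],[0.1,0.1,-0.3,0,0,-0.1,0],[0.3,0.2,-0.3,0,0,-0.2,0],[0.45,0.3,-0.3,0,0,-0.3,0],[0.6,0.4,-0.3,0,0,-0.4,0],[0.73,0.5,-0.3,0,0,-0.5,0],[0.73,0.5,-0.3,0,0,-0.6,0],[0.73,0.5,-0.3,0,0,-0.7,0],[0.73,0.5,-0.3,0,0,-0.7,0],[0.73,0.5,-0.3,0,0,-0.7,0]]'
python3 -m inch '[[-0.05,0.2,0,0,0,0,0],[-0.08,0.39,0,0,0,0,0],[-0.08,0.39,0,0,0,0,0],[-0.08,0.39,0,0,0,0,0],[-0.08,0.39,0.1,0,0,0,0],[-0.08,0.39,0.2,0,0,0,0],[-0.08,0.39,0.25,0,0,0,0],[-0.08,0.39,0.28,0,0,0,0],[-0.08,0.39,0.28,0,0,0,0],[-0.08,0.39,0.28,0,0,0,0]]'
python3 chk.py
```

```text
clock: 57.68
position: [0.5407, -0.1186, 0.1517]
tool_rot: [3.142, 0.0, -0.018]
force: [-0.4, 0.3, -2.3]
grip_width: 0.0145
finger_force: 79.4
clock: 58.92
position: [0.5239, -0.1965, 0.0961]
tool_rot: [3.141, -0.001, -0.014]
force: [-0.6, 0.2, -2.7]
grip_width: 0.0149
finger_force: 79.5
disc pts 244 zmin/max [0.018  0.0299] ctr [ 0.5144 -0.2089] [ 0.5239 -0.1964  0.0961] [ 3.141e+00 -1.000e-03 -1.400e-02] w 0.01418458942148959 79.46066737174988 F [-0.4 -0.3 -2.6]
scene glass 196 [ 0.5322 -0.1849  0.0436] [ 82.  78. 124.]
```

```bash
python3 -m inch '[[0,0,0.005,0,0,0,0],[0,0,0.009,0,0,0,0],[0,0,0.009,0,0,0,0]]'; python3 -m inch '[[0,0,0,0,0,0,0.4],[0,0,0,0,0,0,0.7],[0,0,0,0,0,0,1],[0,0,0,0,0,0,1],[0,0,0,0,0,0,1],[0,0,-0.2,0,0,0,1],[0,0,-0.4,0,0,0,1],[0,0,-0.6,0,0,0,1],[0,0,-0.8,0,0,0,1],[0,0,-0.8,0,0,0,1],[0,0,-0.8,0,0,0,1]]'
python3 - <<'E'
from h import *
f=grab('side'); save(f,'s5.png',(150,120,430,400),2.1)
f=grab('scene'); save(f,'c5.png',s=1.4)
E
```

```text
clock: 59.4
position: [0.524, -0.1963, 0.0943]
tool_rot: [-3.141, -0.001, -0.014]
force: [-0.2, 1.9, 4.9]
grip_width: 0.0143
finger_force: 80.6
clock: 60.78
position: [0.5235, -0.196, 0.2533]
tool_rot: [-3.141, 0.0, -0.014]
force: [-0.2, -0.7, -0.4]
grip_width: 0.0857
finger_force: 0.0
```

View pics/s5.png

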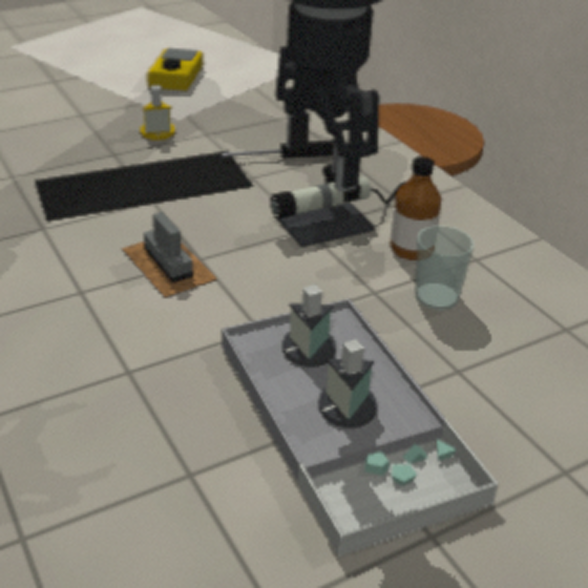

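View pics/c5.png

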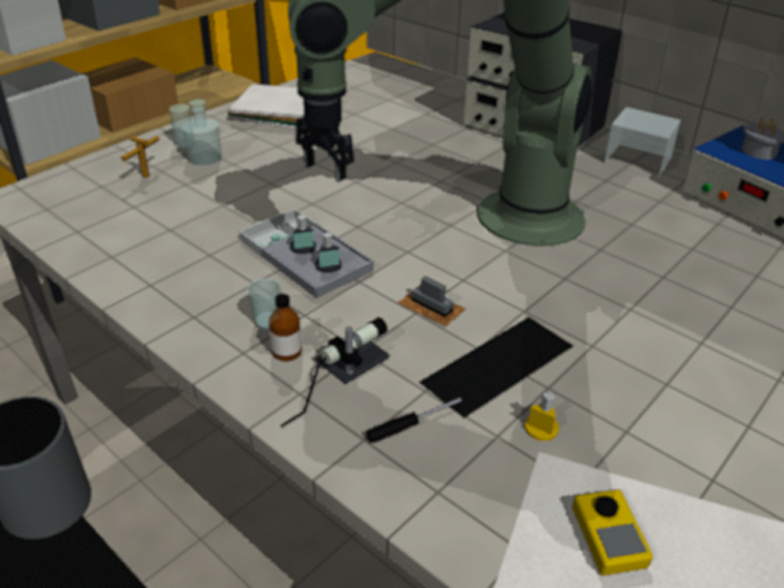

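Both prisms stand upright on the tray (side crop 310,335 and 348,385). The four chips lie in the pan, the scraper is on its pad, the mat is empty and the bystanders are untouched.

```bash
python3 -c "
from workcell import bot;print(bot.job_done())"
```

```text
the job is handed in; nothing more can be done
None
```

I handed the job in at about 61 s: all four chips are in the catch pan, the scraper is back on its pad, and both prisms present (places 1 and 3) were held still at the focus for over two seconds in each of the three positions and now stand upright on the tray. The hand-in returned no verdict.

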